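# Load a test cartridge into the reader and start the reading

### The job

Without picking anything up, push the test cartridge along the reader's loading shelf into its bay until it is fully home against the stop, then push the light shutter all the way across the mouth of the bay. Once the shutter is shut, press the start button down and let it come up again; leave everything else where it stands.

Things in the scene. Friction and masses are not known exactly. Their poses are not given: they have to be found in the camera images.
- reader: White and grey desktop test reader, fixed, turned up to 0.25 rad. Origin: on the desk under the middle of the housing's front face; x into the housing (away from the robot), y left, z up. Loading shelf: flat, x = -140 to 0, y = -95 to 95, 12 mm above the desk. Housing: x = 0 to 96, 50 mm high, with a tilted display on its rear left (x above 38, y = -33 to 85, up to 73 mm high). All mm.
- bay_mouth (a point): Middle of the bay mouth's floor, in the housing's front face, level with the shelf (12 mm above the desk). The mouth is 47 mm wide, 22 mm high. Two steel guide rails, 7 mm high, stand on the shelf before it: 47 mm apart from reader x = -14 to -20 mm, then flaring to about 66 mm apart at x = -47 mm. Above the mouth nothing stands out of the face.
- bay_stop (a point): Middle of the foot of the end stop inside the bay, 57 mm behind the mouth; the cartridge's front end rests against it when fully home.
- cartridge: The test cartridge lying loose on the loading shelf before the guide rails, up to 30 mm off the middle, turned up to 0.3 rad: white flat plastic box 60 mm long (its x), 44 wide (y), 18 thick, 30 to 65 g, dark window near the +x end, which goes in first. Origin: centre of the underside. Fully home: x = 27, y = 0, z = 12 mm in the reader's frame.
- cartridge_rear (a point): Middle of the foot of the cartridge's rear end face (the end to push on), 30 mm behind its origin. Fully home, this end stands 3 mm out of the mouth, 4 mm short of the shutter's path; farther out it blocks the shutter.
- shutter (a joint): Sliding light shutter: travel in m, 0 = open (left, +y), 0.060 = shut across the mouth, moving towards the reader's -y. Grey upright plate 54 mm wide, 3 thick, up to 54 mm above the desk, its front 10 mm before the housing's face, with a lip back over the roof. Starts 0 to 6 mm from open; slides with about 1 N and stays where it is left.
- shutter_tab (a point): Centre of the black ribbed finger tab on the front of the shutter, 37 mm above the desk; the tab is 10 mm wide (reader's y), 26 mm high (24 to 50 mm above the desk) and sticks forward of the plate from reader x = -10 to -35 mm.
- start (a joint): Start button: how far it is pressed, in m; 0 = up, 0.004 = fully down; about 1 N to move it, 5 N fully down; springs back.
- start_top (a point): Centre of the top of the start button: a round grey push button of 23 mm diameter on the right of the housing's flat top, 58 mm above the desk when up, pressed straight down.
- specimen_cup: Bystander: specimen cup with a red lid, 66 mm across and 77 mm tall, to the left of the housing; origin at the centre of its underside. It is to stay put.
- capillary_jar: Bystander: slim jar with a red cap, 26 mm across and 97 mm tall, to the right of the reader; origin at the centre of its underside. It is to stay put.
- pipette_1: Bystander: plastic dropper 130 x 12 x 12 mm lying on the desk to the left of the loading shelf, origin under its middle. It is to stay put.
- pencil: Bystander: pencil 129 mm long, 12 mm thick, lying on the desk to the right of the loading shelf, origin under its middle. It is to stay put.
- spare_cartridge: Bystander: a second cartridge of the same kind, lying in the open white card tray at the right, not to be used; origin at the centre of its underside. It is to stay put.
- tape_roll: Bystander: roll of yellow tape, about 105 mm across and 24 mm tall, at the back right; origin at the centre of its underside. It is to stay put.
- slide_carton: Bystander: open blue card tray of glass slides, 94 x 78 x 29 mm, at the back left; origin at the centre of its underside. It is to stay put.
- cotton_a: Bystander: ball of cotton, 82 mm across and 64 mm tall, right of the reader; origin at the centre of its underside. It is to stay put.

How it is judged:
On the way, in this order (a step that is already met when the one before it is completed fails the run):
1. the cartridge is fully home in the bay (x of cartridge in the frame of reader above 0.024 m and y of cartridge in the frame of reader between -0.004 and 0.004 m), for 0.2 s.
2. the shutter is shut (value of joint shutter above 0.057 m), for 0.2 s.
3. the start button is pressed down (value of joint start above 0.003 m), for 0.05 s.
At the end, for the whole second after the job is handed in: The cartridge lies in the bay within 3 mm of the end stop (4 mm sideways), the shutter is within 3 mm of fully shut, the start button has been pressed at least 3 mm after that and is up again (within 1 mm), and nothing moves (all of step 1 and value of joint shutter above 0.057 m and value of joint start below 0.001 m and linear speed of cartridge below 0.01 m/s); the robot touches nothing.
It fails at once if the cartridge is lifted off the loading shelf or tipped up (z of cartridge in the frame of reader above 0.018 m or angle between cartridge's own z axis and vertical above 0.3 rad).
It fails at once if the cartridge is pushed off the loading shelf (z of cartridge in the frame of reader below 0.006 m).
It fails at once if the start button is pressed before the shutter is shut (value of joint start above 0.003 m and value of joint shutter below 0.055 m).
It fails at once if a bystander is pushed out of its place (more than 20 mm) (distance of any of specimen_cup, capillary_jar, pipette_1, pencil, spare_cartridge, tape_roll, slide_carton, cotton_a from where it was at the start of the episode above 0.02 m).
It also fails if it takes over 64 s, if anything falls off the work surface, if the arm or the gripper's body presses on something with over 40 N, if the wrist force passes 120 N, or if a joint passes its speed limit or range.

### The arm

A 7-joint arm with a two-finger parallel gripper is mounted at the origin on a cart in front of the work surface, level with it; the furniture and walls round the work are solid. World frame = base frame: x ahead of the robot, y to its left, z up, the work surface at z = 0. Lengths are in m, angles in rad, forces in N, time in s.
With the tool pointing down it reaches from about 0.35 to 0.9 m from the base axis. Payload 8.1 kg.
Tool frame: the origin (TCP) lies at the centre of the arm's flange, where the gripper is bolted on; the fingertips stand 178 mm ahead of it and the grasp point (between the pads) lies 159 mm ahead of it; z points along the fingers, y is the line along which they close (so a half turn about z gives the same grasp; the last joint's range is limited). The gripper opens to 92 mm and grips with 3 to 60 N. Pads are 19 mm wide; open, the fingers measure 130 mm over their backs; the gripper's body (75 mm by 190 mm) begins 47 mm behind the grasp point.
Start: joints at [1.16, 0.434, 0.025, 1.573, -0.012, 1.134, -0.075], TCP at [0.189, -0.596, 0.405] pointing down, gripper open.
Joint ranges: [-2.62, 2.62], [-0.44, 2.09], [-1.27, 1.32], [0.08, 2.57], [-1.32, 4.46], [0.12, 2], [-2.74, 2.74]. Speed limits (rad/s): [2.22, 2.22, 3.01, 3.01, 3.14, 3.14, 3.14].

### API

Orientations are given as a rotation vector (axis times angle).
In Python, from cell import arm gives the robot as it stands. The module is installed in compiled form; this text tells all that it offers.
- The arm moves only by the shell command python3 -m inch 'ROWS' [FORCE]. ROWS is text: rows parted by semicolons, each of 5 numbers parted by spaces: the shift along the tool's x, y, z in m, then the turn about the tool's z in rad, then the finger opening in m, from 0 to 0.0918. In form: x y z roll fingers; .... A call has 1 to 5 rows; each row is the pose to reach, as a shift and turn from the pose commanded when the call began, along the tool's axes at that moment; what a row does not reach only later rows make up. A row lasts 1/10 s, in which the tool goes at most 50 mm and 8.59 degrees, less where a joint would pass 70% of its speed; a pose out of reach is approached as far as the arm can. A call with a gripper value outside its range is refused whole. The fingers move at their own pace and stop on an object; FORCE is the grip in N (left out, the last holds). Time passes only in rows, so rows that repeat a pose let the fingers close. It gives the time, the measured TCP pose, the force, the opening and the grip force at its end, in the units of the state.
- arm.observe(): the state, without advancing time (a new reading comes with each control period).
- arm.get_image(name): name is "scene" or "top" or "wrist"; returns the picture (384x512x3 uint8, red, green, blue); there is no depth.
- arm.get_calibration(name): a dict with "intrinsics" (3x3 intrinsics, pixels), "pose" (4x4, takes a point from camera to world coordinates). Camera axes: x right, y up, looking along -z (the intrinsics and any distortion apply to the point x, -y, -z); pixel columns grow to the right and rows downward; lengths in m; the calibration is good to about 2 mm. A picture is of the moment at which its call begins: read the wrist's pose just before it. get_calibration takes no time and is no camera call; for the wrist camera it gives the pose at the moment of the call.
- arm.sign_off(): hands the job in; it is judged then, once.
Trained networks look in the newest picture that a camera, given by its name, has taken for a name from the list of things; names that differ only in an ending like _2 or _b are one class to them, and where a whole thing is asked for, a point or a joint stands for the part that bears it (a point fixed in the world has none). Each returns a list of dicts, best first, with "conf" (0 to 1); they miss things now and then, are a little off and sometimes report something else, mostly with a low value. They report only what shows in the picture. A call takes as long as a camera call.
- arm.look_for(camera, query): "point" ([row, column] in pixels, amid what is visible of it).
- arm.silhouettes(camera, query): "region" (384x512 bool, what is visible of it) and "point" ([row, column] in pixels, amid what is visible of it).
- arm.place_of(camera, query): "point" ([row, column] in pixels: a listed point, or the origin of a listed thing).
The state is a dict: "clock": time; "joints": joint angles; "dq": joint speeds; "joint_efforts": joint torques, N m; "position": TCP position; "ee_rot": TCP orientation; "force": force on the tool from outside, world axes, zero at the start; "ft_torque": the same for the moment, N m; "width": opening from 0.0 (shut) to 1.0 (fully open); "gripper_force": force on a finger pad.
Only numpy, scipy, OpenCV 4.12 (cv2) and the standard library are available. Lean on these libraries where they do the work, as an engineer would, in place of code of your own. Each camera call takes 0.05 s, during which the arm holds its last target. There are 200 camera calls.

## Working session

There is one attempt and no reset: what is moved stays moved. The work goes in short steps, Python scripts to look and compute and a shell command to move; the robot and the scene stay as the last step left them, time stands still between calls to the robot, and variables do not carry over. Pictures are saved under pics/ and viewed, at most 10 in all, crops included, and the job is handed in when it is done.

```bash
mkdir -p pics; cat > h.py <<'E'
import numpy as np, cv2
from cell import arm
from scipy.spatial.transform import Rotation as R
def ray(cam,pt):
    c=arm.get_calibration(cam);K=np.array(c["intrinsics"]);T=np.array(c["pose"])
    r,cc=pt; d=np.linalg.inv(K)@[cc,r,1]; d=T[:3,:3]@[d[0],-d[1],-d[2]]
    return T[:3,3],d
def at_z(cam,pt,z):
    o,d=ray(cam,pt); return o+d*(z-o[2])/d[2]
def proj(cam,p):
    c=arm.get_calibration(cam);K=np.array(c["intrinsics"]);T=np.array(c["pose"])
    q=T[:3,:3].T@(np.array(p)-T[:3,3]); u=K@[q[0],-q[1],-q[2]]; return (u[:2]/u[2])[::-1]
def snap(cam,name):
    im=arm.get_image(cam); cv2.imwrite(f"pics/{name}.png",im[:,:,::-1]); return im
Z=dict(bay_mouth=.012,bay_stop=.012,cartridge=.012,cartridge_rear=.012,shutter_tab=.037,start_top=.058,reader=0,specimen_cup=0,capillary_jar=0,pipette_1=0,pencil=0)
def find(cam,names):
    for n in names:
        for d in arm.place_of(cam,n)[:2]:
            print(cam,n,round(d["conf"],2),np.round(d["point"]),np.round(at_z(cam,d["point"],Z[n]),4))
E
python3 - <<'E'
from h import *
s=arm.observe();print(s)
a=snap("scene","scene0");b=snap("top","top0")
for c in("scene","top"):find(c,Z)
for c in("scene","top","wrist"):print(c,np.round(arm.get_calibration(c)["pose"],3).tolist())
E
```

```text
{'clock': 0.0, 'joints': array([ 1.16038034,  0.43520781,  0.02497184,  1.57410754, -0.01159005,
        1.13402302, -0.07509761]), 'dq': array([-0.00109504,  0.00128874,  0.00073084,  0.00094348, -0.00134607,
       -0.00113727,  0.00027949]), 'joint_efforts': array([ 5.41880872e-04, -6.67853165e+01,  9.84983481e-01, -3.14457715e+01,
       -6.07379386e-02,  4.32807428e-02,  1.48941836e-04]), 'position': array([ 0.18925507, -0.59540196,  0.40395014]), 'ee_rot': array([-3.10293955e+00, -4.81275141e-01,  6.20995881e-04]), 'force': array([-0.27685991, -0.95416685, -0.92454349]), 'ft_torque': array([ 0.00695291,  0.01414536, -0.00333049]), 'gripper_force': 0.0, 'width': 0.9973667988271205}
scene bay_mouth 0.7 [188. 248.] [ 0.61   -0.0269  0.012 ]
scene bay_stop 0.68 [180. 238.] [ 0.6534 -0.0403  0.012 ]
scene cartridge 0.75 [200. 267.] [ 0.5308 -0.0059  0.012 ]
scene cartridge 0.37 [197. 243.] [0.6017 0.0161 0.012 ]
scene cartridge_rear 0.83 [203. 281.] [ 0.4903 -0.0137  0.012 ]
scene shutter_tab 0.57 [199. 244.] [0.5815 0.0418 0.037 ]
scene start_top 0.38 [161. 249.] [ 0.6396 -0.092   
[... 1092 characters left out ...]
]
top specimen_cup 0.8 [172. 215.] [0.6686 0.1164 0.    ]
top specimen_cup 0.48 [228. 253.] [ 0.4946 -0.0052  0.    ]
top capillary_jar 0.57 [185. 312.] [ 0.6307 -0.1838  0.    ]
top pipette_1 0.6 [185. 312.] [ 0.6301 -0.1848  0.    ]
top pipette_1 0.41 [211. 205.] [0.5446 0.1414 0.    ]
top pencil 0.4 [234. 298.] [ 0.4772 -0.1413  0.    ]
scene [[-0.877, 0.317, -0.361, 0.102], [-0.48, -0.607, 0.633, 0.798], [-0.019, 0.729, 0.684, 0.93], [0.0, 0.0, 0.0, 1.0]]
top [[0.01, 0.979, -0.204, 0.327], [-1.0, 0.01, 0.002, -0.005], [0.004, 0.204, 0.979, 1.254], [0.0, 0.0, 0.0, 1.0]]
wrist [[0.302, 0.919, 0.254, 0.257], [-0.953, 0.29, 0.081, -0.574], [0.001, -0.266, 0.964, 0.385], [0.0, 0.0, 0.0, 1.0]]
```

```bash
python3 -m inch '0.038 -0.031 0 0 0; 0.076 -0.062 0 0 0; 0.113 -0.094 0 0 0; 0.151 -0.125 0 0 0; 0.188 -0.156 0 0 0' && python3 -m inch '0.038 -0.031 0 0 0; 0.076 -0.062 0 0 0; 0.113 -0.094 0 0 0; 0.151 -0.125 0 0 0; 0.188 -0.156 0 0 0' && python3 -m inch '0.038 -0.031 0 0.14 0; 0.076 -0.062 0 0.28 0; 0.113 -0.094 0 0.42 0; 0.151 -0.125 0 0.56 0; 0.151 -0.125 0 0.56 0'
python3 - <<'E'
from h import *
print(arm.observe()["position"],R.from_rotvec(arm.observe()["ee_rot"]).as_matrix().round(3).tolist())
a=snap("wrist","w0")
find("wrist",list(Z)[:7])
s=np.hstack([cv2.imread("pics/w0.png"),cv2.imread("pics/top0.png")[150:260,180:372].repeat(2,0).repeat(2,1)[:384].copy().__getitem__((slice(0,220),slice(0,384))) if 0 else cv2.resize(cv2.imread("pics/top0.png")[130:274,180:288],(288,384))])
cv2.imwrite("pics/w0t.png",s)
E
```

```text
clock: 1.7
position: [0.322, -0.3882, 0.405]
ee_rot: [3.104, 0.481, 0.001]
force: [0.2, 0.1, -0.3]
width: 0.614
gripper_force: 0.0
clock: 2.2
position: [0.4539, -0.1826, 0.4051]
ee_rot: [3.104, 0.481, 0.001]
force: [1.3, -0.2, 0.7]
width: 0.18
gripper_force: 0.0
clock: 2.7
position: [0.5611, -0.0136, 0.4048]
ee_rot: [-3.114, 0.394, -0.002]
force: [-0.4, -1.1, 0.1]
width: 0.003
gripper_force: 0.0
[ 0.5611305  -0.01356451  0.40482943] [[0.968, -0.249, 0.002], [-0.249, -0.968, 0.003], [0.001, -0.003, -1.0]]
wrist bay_mouth 0.95 [143. 249.] [ 0.6001 -0.0208  0.012 ]
wrist bay_stop 0.44 [207. 152.] [0.5484 0.1265 0.012 ]
wrist cartridge 0.65 [205. 246.] [ 5.188e-01 -1.000e-04  1.200e-02]
wrist cartridge 0.21 [202. 363.] [ 0.4832 -0.1553  0.012 ]
wrist cartridge_rear 0.86 [219. 259.] [ 0.4953 -0.0136  0.012 ]
wrist cartridge_rear 0.63 [209. 150.] [0.5468 0.127  0.012 ]
wrist shutter_tab 0.65 [166. 203.] [0.5883 0.034  0.037 ]
wrist start_top 0.76 [ 98. 306.] [ 0.6328 -0.1007  0.058 ]
wrist start_top 0.53 [115. 135.] [0.6637 0.0853 0.058 ]
wrist reader 0.63 [142. 250.] [ 0.5989 -0.0277  0.    ]
wrist reader 0.34 [100. 305.] [ 0.6323 -0.1094  0.    ]
```

View pics/w0t.png

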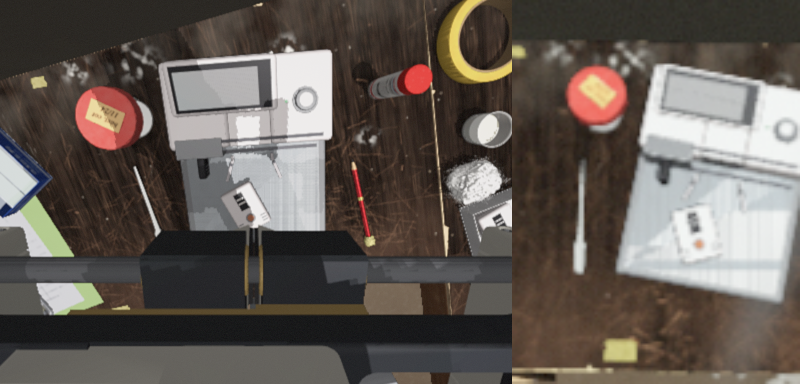

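```bash
python3 -m inch '-0.04 0 0.03 0 0; -0.08 0 0.06 0 0;-0.08 0 0.06 0 0;-0.08 0 0.06 0 0'
python3 - <<'E'
from h import *
print(arm.observe()["position"])
a=snap("wrist","w1")
find("wrist",["bay_mouth","cartridge","cartridge_rear","shutter_tab","start_top"])
cv2.imwrite("pics/w1c.png",cv2.resize(a[0:240,110:430,::-1],(800,600),interpolation=cv2.INTER_CUBIC))
print(arm.get_calibration("wrist"))
E
```

```text
clock: 3.5
position: [0.4804, -0.0004, 0.3443]
ee_rot: [3.116, -0.396, -0.003]
force: [0.6, -0.5, 1.0]
width: 0.008
gripper_force: 0.0
[ 4.80420179e-01 -3.65862805e-04  3.44327795e-01]
wrist bay_mouth 0.67 [ 64. 241.] [ 0.6072 -0.0194  0.012 ]
wrist cartridge 0.82 [148. 236.] [0.5269 0.0085 0.012 ]
wrist cartridge_rear 0.67 [169. 250.] [ 0.5006 -0.0009  0.012 ]
wrist shutter_tab 0.84 [ 89. 179.] [0.596  0.0443 0.037 ]
{'intrinsics': array([[285.69928498,   0.        , 253.33616215],
       [  0.        , 285.69928498, 196.91483265],
       [  0.        ,   0.        ,   1.        ]]), 'pose': array([[-2.51672998e-01,  9.33436134e-01,  2.55651491e-01,
         5.51587554e-01],
       [-9.67812323e-01, -2.42707099e-01, -6.65775604e-02,
        -1.74794961e-02],
       [-9.74687383e-05, -2.64178438e-01,  9.64473817e-01,
         3.25888677e-01],
       [ 0.00000000e+00,  0.00000000e+00,  0.00000000e+00,
         1.00000000e+00]])}
```

View pics/w1c.png

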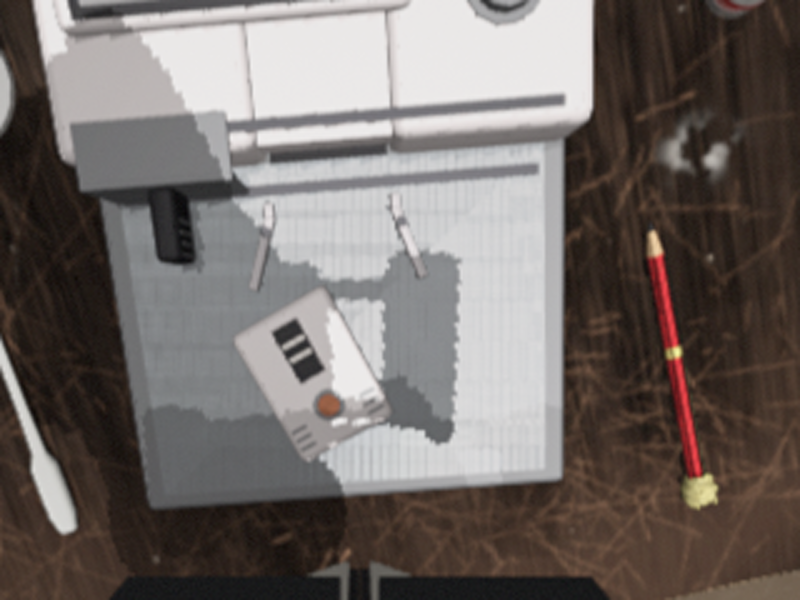

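```bash
cat >> h.py <<'E'
def crop(pts,z,cam="wrist",s=2.5,c0=110,r0=0):
    return np.array([at_z(cam,(y/s+r0,x/s+c0),z) for x,y in pts])
E
python3 - <<'E'
from h import *
A=crop([(150,494),(560,470)],.012);print("shelf front",A.round(4).tolist())
e=A[1]-A[0];print("width",np.linalg.norm(e),"yaw from front",np.arctan2(e[0],-e[1]))
f=A.mean(0)
B=crop([(236,340),(322,290),(388,408),(310,458)],.030);print("cart",B.round(4).tolist(),B.mean(0).round(4))
g=B[:2].mean(0)-B[2:].mean(0);print("len",np.linalg.norm(g),"yaw",np.arctan2(g[1],g[0]))
Rl=crop([(562,150),(561,470)],.012);d=Rl[0]-Rl[1];print("right edge yaw",np.arctan2(d[1],d[0]))
m=crop([(270,207),(395,200)],.019);print("rails",m.round(4).tolist(),m.mean(0).round(4))
b=crop([(270,155),(387,148)],.034);print("mouth top edge",b.round(4).tolist())
t=crop([(168,190),(178,262)],.050);print("tab",t.round(4).tolist())
k=crop([(240,128),(563,100),(232,188),(538,168)],.05);print("tracks",k.round(4).tolist())
E
```

```text
shelf front [[0.4915, 0.0963, 0.012], [0.4556, -0.0866, 0.012]]
width 0.18644243414045672 yaw from front -0.19400714568553137
cart [[0.5477, 0.0349, 0.03], [0.5577, -0.0041, 0.03], [0.5052, -0.0181, 0.03], [0.4929, 0.019, 0.03]] [0.5259 0.0079 0.03  ]
len 0.05567210281387934 yaw 0.2724024484795743
right edge yaw -0.1826162202082649
rails [[0.5941, 0.0081, 0.019], [0.584, -0.0411, 0.019]] [ 0.5891 -0.0165  0.019 ]
mouth top edge [[0.6095, 0.0017, 0.034], [0.6008, -0.0413, 0.034]]
tab [[0.6045, 0.0394, 0.05], [0.5802, 0.0437, 0.05]]
tracks [[0.6174, 0.0084, 0.05], [0.5976, -0.103, 0.05], [0.5994, 0.0169, 0.05], [0.5783, -0.0905, 0.05]]
```

```bash
python3 -m inch '0 0 0 -0.06 0; 0 0 0 -0.06 0' && python3 -m inch '0.03 -0.045 0 0 0; 0.062 -0.09 0 0 0; 0.062 -0.09 0.04 0 0; 0.062 -0.09 0.085 0 0; 0.062 -0.09 0.12 0 0'
python3 - <<'E'
from h import *
o=arm.observe();print(o["position"],R.from_rotvec(o["ee_rot"]).as_matrix()[:2,0])
M=np.array([.607,-.020]);d=o["position"][:2]-M
print("local",d@[.982,-.189],d@[.189,.982])
a=snap("wrist","w2");b=snap("scene","s2")
cv2.imwrite("pics/w2c.png",np.hstack([cv2.resize(a[0:250,100:430,::-1],(440,333)),cv2.resize(b[130:260,190:330,::-1],(359,333))]))
E
```

```text
clock: 4.0
position: [0.4823, 0.0003, 0.345]
ee_rot: [-3.127, 0.3, -0.001]
force: [-0.2, -0.3, 0.3]
width: 0.001
gripper_force: 0.0
clock: 4.5
position: [0.56, 0.0773, 0.2226]
ee_rot: [3.127, -0.303, -0.001]
force: [0.3, -0.4, 0.2]
width: 0.007
gripper_force: 0.0
[0.55999136 0.07733354 0.22262129] [ 0.98137031 -0.19212525]
local -0.06455852683929293 0.08669690309567744
```

View pics/w2c.png

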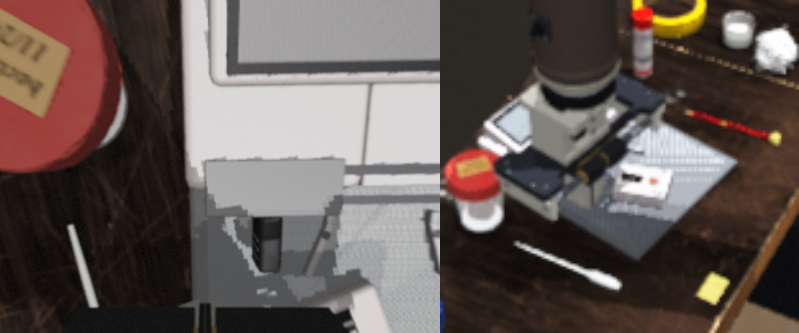

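```bash
python3 -m inch '0 0 0.027 0 0; 0 0.01 0.027 0 0; 0 0.018 0.027 0 0; 0 0.023 0.027 0 0; 0 0.028 0.027 0 0' && python3 -m inch '0 0.005 0 0 0; 0 0.010 0 0 0; 0 0.014 0 0 0; 0 0.017 0 0 0; 0 0.017 0 0 0'
python3 - <<'E'
from h import *
o=arm.observe();M=np.array([.607,-.020]);d=o["position"][:2]-M
print("local",d@[.982,-.189],d@[.189,.982])
b=arm.get_image("scene");t=snap("top","t3")
cv2.imwrite("pics/s3c.png",np.hstack([cv2.resize(b[130:260,190:330,::-1],(431,400)),cv2.resize(t[160:260,210:300,::-1],(360,400))]))
find("top",["cartridge","cartridge_rear"]);find("scene",["cartridge","cartridge_rear"])
E
```

```text
clock: 5.1
position: [0.5549, 0.0485, 0.1993]
ee_rot: [-3.127, 0.304, -0.004]
force: [-0.0, -0.2, -0.4]
width: 0.006
gripper_force: 0.0
clock: 5.6
position: [0.5516, 0.0326, 0.1981]
ee_rot: [-3.127, 0.302, -0.002]
force: [1.8, 1.4, 5.6]
width: 0.003
gripper_force: 2.3
local -0.0643227855256742 0.04120215642427987
top cartridge_rear 0.44 [179. 282.] [ 0.6464 -0.0923  0.012 ]
scene cartridge 0.63 [201. 271.] [ 0.5209 -0.0078  0.012 ]
scene cartridge 0.57 [191. 252.] [ 0.5893 -0.0204  0.012 ]
scene cartridge_rear 0.85 [203. 281.] [ 0.489  -0.0143  0.012 ]
```

View pics/s3c.png

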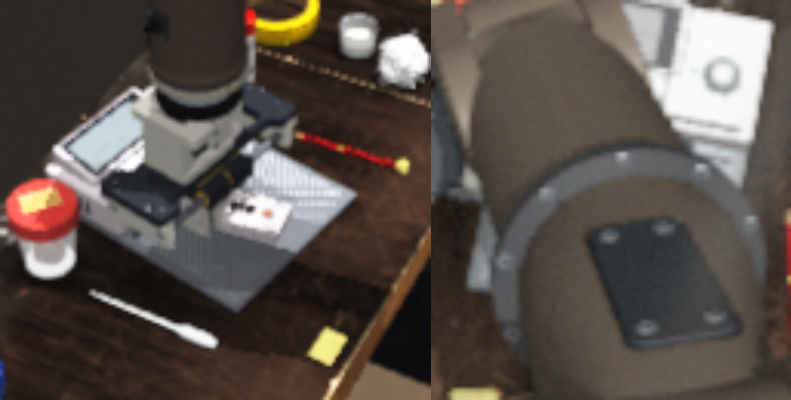

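```bash
python3 -m inch '0 -0.015 0 0 0; 0 -0.015 -0.045 0 0; 0 -0.015 -0.09 0 0; -0.04 0.02 -0.12 0 0; -0.08 0.041 -0.14 0 0' && python3 -m inch '0 0 0 0 0;0 0 0 0 0'
python3 - <<'E'
from h import *
o=arm.observe();M=np.array([.607,-.020]);d=o["position"][:2]-M
print("local",d@[.982,-.189],d@[.189,.982])
a=snap("wrist","w4")
cv2.imwrite("pics/w4c.png",cv2.resize(a[0:240,110:430,::-1],(800,600),interpolation=cv2.INTER_CUBIC))
find("wrist",["bay_mouth","cartridge","cartridge_rear"])
E
```

```text
clock: 6.4
position: [0.4735, 0.011, 0.3345]
ee_rot: [-3.127, 0.3, -0.002]
force: [-0.3, -1.0, -0.1]
width: 0.002
gripper_force: 0.0
clock: 6.6
position: [0.4729, 0.011, 0.3339]
ee_rot: [3.127, -0.302, 0.001]
force: [0.9, 0.1, -0.2]
width: 0.006
gripper_force: 0.0
local -0.1375495417235383 0.005126514232582163
wrist bay_mouth 0.82 [ 50. 258.] [ 0.6049 -0.0186  0.012 ]
wrist cartridge 0.66 [144. 260.] [ 0.517  -0.0039  0.012 ]
wrist cartridge_rear 0.66 [170. 268.] [ 0.4875 -0.0074  0.012 ]
```

View pics/w4c.png

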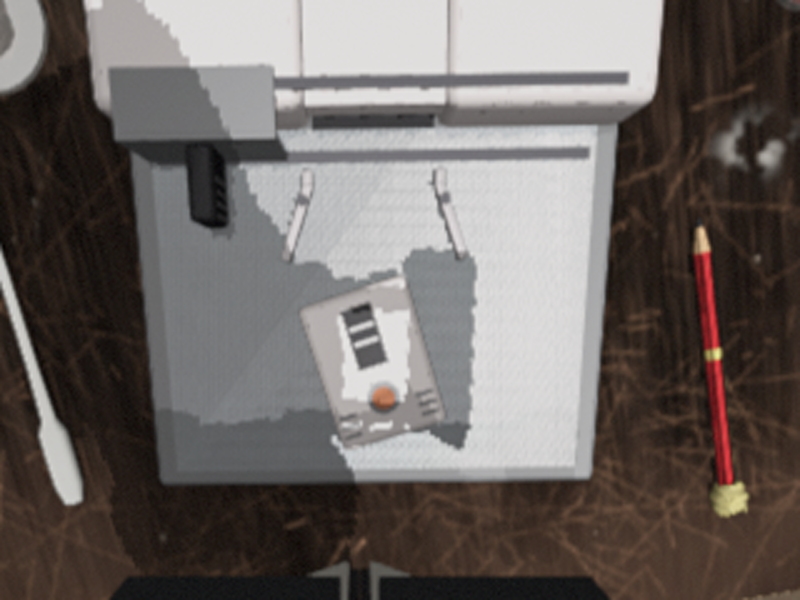

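```bash
cat >> h.py <<'E'
def loc(P,M=(.607,-.020)):
    d=np.asarray(P)[...,:2]-np.array(M); return np.stack([d@[.982,-.189],d@[.189,.982]],-1).round(4)
E
python3 - <<'E'
from h import *
B=loc(crop([(301,312),(405,277),(441,412),(345,447)],.030));print(B.tolist(),B.mean(0))
A=loc(crop([(160,478),(592,474)],.012));print("front",A.tolist(),A.mean(0))
print("rails",loc(crop([(308,172),(438,170)],.019)).tolist(),loc(crop([(290,257),(460,257)],.019)).tolist())
print("mouth",loc(crop([(312,122),(436,120)],.034)).tolist())
print("tab",loc(crop([(187,146),(220,146),(195,225),(227,225)],.05)).tolist())
E
```

```text
[[-0.0719, 0.0278], [-0.0592, -0.012], [-0.1107, -0.0271], [-0.1249, 0.0113]] [-9.16750000e-02 -4.33680869e-19]
front [[-0.1422, 0.0922], [-0.1409, -0.0955]] [-0.14155 -0.00165]
rails [[-0.0206, 0.0247], [-0.02, -0.0246]] [[-0.0513, 0.0324], [-0.0515, -0.0341]]
mouth [[-0.0066, 0.022], [-0.006, -0.0219]]
tab [[-0.0172, 0.0633], [-0.0172, 0.0522], [-0.0422, 0.0622], [-0.0422, 0.0512]]
```

```bash
python3 -m inch '-0.012 0 0.05 0 0; -0.012 0 0.10 0 0; -0.012 0 0.137 0 0; -0.007 0 0.137 0 0; 0 0 0.137 0 0' && python3 -m inch '0.005 0 0 0 0; 0.01 0 0 0 0; 0.015 0 0 0 0; 0.02 0 0 0 0; 0.025 0 0 0 0' && python3 -m inch '0.004 0 0 0 0; 0.004 0 0 0 0'
python3 - <<'E'
from h import *
print("local",loc(arm.observe()["position"]))
a=snap("wrist","w5")
cv2.imwrite("pics/w5c.png",cv2.resize(a[0:240,110:430,::-1],(800,600),interpolation=cv2.INTER_CUBIC))
E
```

```text
clock: 7.3
position: [0.4737, 0.0114, 0.195]
ee_rot: [3.127, -0.3, -0.005]
force: [0.2, 0.4, -0.1]
width: 0.005
gripper_force: 0.0
clock: 7.8
position: [0.4986, 0.0059, 0.1968]
ee_rot: [-3.127, 0.302, -0.001]
force: [0.0, 0.1, 0.7]
width: 0.006
gripper_force: 0.2
clock: 8.0
position: [0.5026, 0.0052, 0.1965]
ee_rot: [-3.127, 0.302, -0.001]
force: [0.8, -0.7, 0.4]
width: 0.001
gripper_force: 0.0
local [-0.1073  0.005 ]
```

View pics/w5c.png

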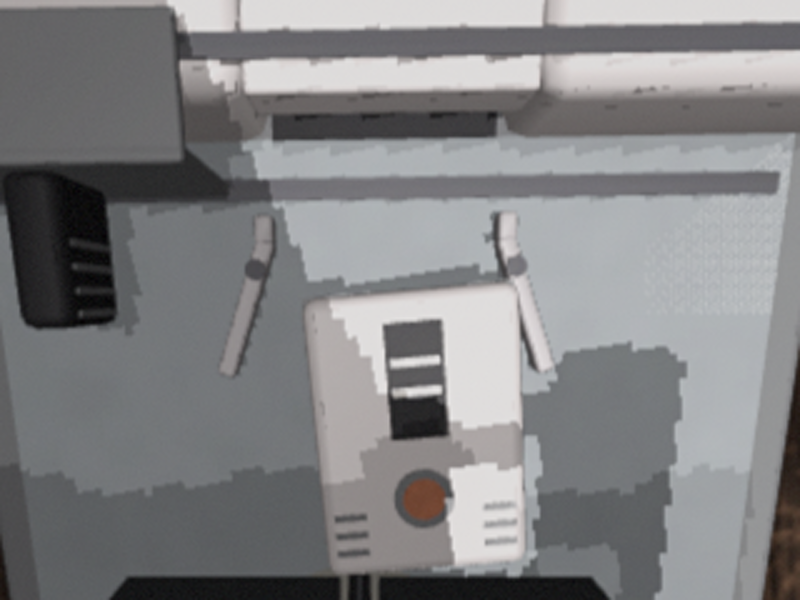

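```bash
python3 -m inch '-0.004 0 0 0 0; -0.004 0.005 0 0 0; 0.006 0.005 0 0 0; 0.014 0.005 0 0 0; 0.020 0.005 0 0 0' && python3 -m inch '0.006 0 0 0 0; 0.012 0 0 0 0; 0.018 0 0 0 0; 0.024 0 0 0 0; 0.030 0 0 0 0'
python3 - <<'E'
from h import *
print("local",loc(arm.observe()["position"]))
a=snap("wrist","w6")
cv2.imwrite("pics/w6c.png",cv2.resize(a[0:240,110:430,::-1],(800,600),interpolation=cv2.INTER_CUBIC))
E
```

```text
clock: 8.55
position: [0.522, -0.0037, 0.1965]
ee_rot: [-3.127, 0.302, -0.001]
force: [0.9, 0.4, 0.2]
width: 0.001
gripper_force: 0.3
clock: 9.05
position: [0.5508, -0.0094, 0.1964]
ee_rot: [3.127, -0.302, 0.001]
force: [-0.1, 0.9, -0.4]
width: 0.003
gripper_force: 0.1
local [-0.0572 -0.0002]
```

View pics/w6c.png

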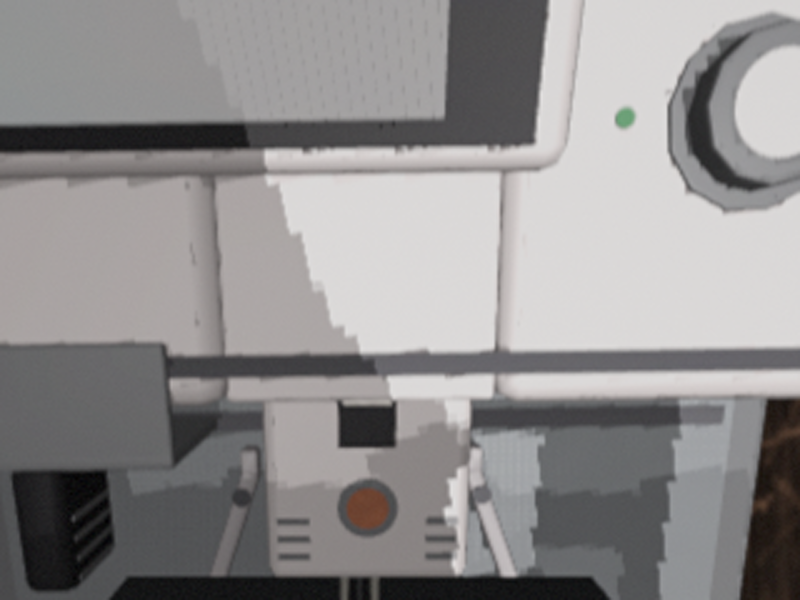

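```bash
python3 -m inch '0.006 0 0 0 0; 0.012 0 0 0 0; 0.018 0 0 0 0; 0.024 0 0 0 0; 0.030 0 0 0 0' && python3 -m inch '0.003 0 0 0 0; 0.006 0 0 0 0; 0.008 0 0 0 0; 0.008 0 0 0 0' && python3 -m inch '0.002 0 0 0 0; 0.002 0 0 0 0'  && python3 -m inch '0.002 0 0 0 0; 0.002 0 0 0 0'
```

```text
clock: 9.6
position: [0.5801, -0.015, 0.1964]
ee_rot: [-3.127, 0.302, 0.0]
force: [-0.2, 0.3, 0.6]
width: 0.005
gripper_force: 0.3
clock: 10.0
position: [0.5877, -0.0165, 0.1964]
ee_rot: [3.127, -0.302, 0.0]
force: [-0.2, 0.6, -0.3]
width: 0.004
gripper_force: 0.0
clock: 10.2
position: [0.5888, -0.0167, 0.1962]
ee_rot: [3.127, -0.301, -0.003]
force: [-3.9, 0.8, 2.0]
width: 0.007
gripper_force: 2.0
clock: 10.4
position: [0.5895, -0.0168, 0.1959]
ee_rot: [3.127, -0.3, -0.008]
force: [-10.4, 1.5, 6.2]
width: 0.007
gripper_force: 5.1
```

```bash
python3 -m inch '-0.02 0 0 0 0; -0.05 0 0 0 0; -0.08 0 -0.04 0 0; -0.10 0 -0.08 0 0; -0.10 0 -0.10 0 0' && python3 -m inch '0 0 0 0 0'
python3 - <<'E'
from h import *
print("local",loc(arm.observe()["position"]))
a=snap("wrist","w7")
cv2.imwrite("pics/w7c.png",cv2.resize(a[0:240,110:430,::-1],(800,600),interpolation=cv2.INTER_CUBIC))
find("wrist",["cartridge_rear","shutter_tab"])
E
```

```text
clock: 10.9
position: [0.4916, 0.0026, 0.299]
ee_rot: [-3.127, 0.299, -0.003]
force: [0.9, -0.4, 0.5]
width: 0.002
gripper_force: 0.0
clock: 11.0
position: [0.4941, 0.0021, 0.2997]
ee_rot: [-3.126, 0.301, -0.011]
force: [0.8, 0.6, 0.2]
width: 0.003
gripper_force: 0.0
local [-0.115   0.0004]
wrist cartridge_rear 0.77 [ 76. 254.] [ 0.5978 -0.0196  0.012 ]
wrist shutter_tab 0.75 [ 99. 179.] [0.5887 0.0429 0.037 ]
wrist shutter_tab 0.25 [28. 83.] [0.6511 0.1002 0.037 ]
```

View pics/w7c.png

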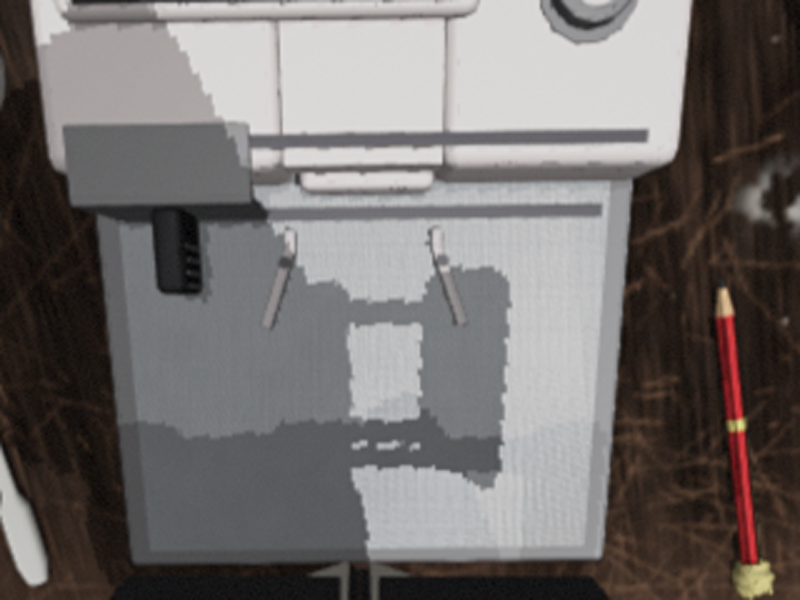

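```bash
python3 -m inch '0.03 -0.035 0 0 0; 0.06 -0.07 0 0 0; 0.085 -0.095 0 0 0; 0.085 -0.095 0.045 0 0; 0.085 -0.095 0.091 0 0' && python3 -m inch '0 0 0 0 0; 0 0.01 0 0 0; 0 0.018 0 0 0; 0 0.026 0 0 0;0 0.034 0 0 0'
python3 - <<'E'
from h import *
print("local",loc(arm.observe()["position"]))
E
```

```text
clock: 11.65
position: [0.596, 0.0799, 0.2035]
ee_rot: [-3.126, 0.3, -0.003]
force: [-0.3, -0.2, -1.0]
width: 0.001
gripper_force: 0.0
clock: 12.15
position: [0.5889, 0.0445, 0.2074]
ee_rot: [-3.126, 0.303, -0.005]
force: [1.8, 1.0, 0.5]
width: 0.006
gripper_force: 0.7
local [-0.0299  0.0599]
```

Contact made; continue to about y = 0.024, then until the force rises.

```bash
python3 -m inch '0 0.007 0 0 0; 0 0.014 0 0 0; 0 0.021 0 0 0; 0 0.028 0 0 0; 0 0.034 0 0 0' && python3 -m inch '0 0.002 0 0 0; 0 0.002 0 0 0' && python3 -m inch '0 0.002 0 0 0; 0 0.002 0 0 0'
python3 - <<'E'
from h import *
print("local",loc(arm.observe()["position"]))
E
```

```text
clock: 12.65
position: [0.5817, 0.0115, 0.2054]
ee_rot: [3.127, -0.302, 0.0]
force: [0.1, 1.0, -0.8]
width: 0.006
gripper_force: 0.6
clock: 12.85
position: [0.5812, 0.0096, 0.2052]
ee_rot: [3.127, -0.303, -0.001]
force: [-0.3, -0.1, 0.7]
width: 0.006
gripper_force: 0.0
clock: 13.05
position: [0.5809, 0.0082, 0.2052]
ee_rot: [3.127, -0.301, -0.001]
force: [-0.3, 0.3, 0.3]
width: 0.006
gripper_force: 0.0
local [-0.031   0.0228]
```

```bash
for i in 1; do python3 -m inch '0 0.002 0 0 0; 0 0.002 0 0 0'; done && python3 -m inch '0 0.002 0 0 0; 0 0.002 0 0 0' && python3 -m inch '0 0.002 0 0 0; 0 0.002 0 0 0'
python3 - <<'E'
from h import *
print("local",loc(arm.observe()["position"]))
E
```

```text
clock: 13.25
position: [0.5806, 0.007, 0.2053]
ee_rot: [-3.126, 0.3, 0.0]
force: [-0.0, 3.7, -1.2]
width: 0.005
gripper_force: 1.6
clock: 13.45
position: [0.5805, 0.0064, 0.2054]
ee_rot: [-3.125, 0.298, -0.001]
force: [1.2, 8.4, -3.3]
width: 0.007
gripper_force: 4.2
clock: 13.65
position: [0.5803, 0.0059, 0.2055]
ee_rot: [-3.123, 0.296, -0.002]
force: [2.3, 13.3, -4.5]
width: 0.006
gripper_force: 6.5
local [-0.0311  0.0204]
```

```bash
python3 -m inch '0 -0.01 0 0 0; -0.01 -0.02 0 0 0; -0.02 -0.02 -0.045 0 0; -0.02 0.02 -0.08 0 0; -0.02 0.06 -0.095 0 0' && python3 -m inch '0 0.005 0 0 0; 0 0.005 0 0 0'
python3 - <<'E'
from h import *
print("local",loc(arm.observe()["position"]))
a=snap("wrist","w8")
cv2.imwrite("pics/w8c.png",cv2.resize(a[0:240,110:430,::-1],(800,600),interpolation=cv2.INTER_CUBIC))
find("wrist",["start_top","shutter_tab"])
for d in arm.place_of("wrist","start_top")[:2]: print(loc(at_z("wrist",d["point"],.058)))
E
```

```text
clock: 14.15
position: [0.5488, -0.0513, 0.3032]
ee_rot: [-3.127, 0.295, -0.005]
force: [1.4, -1.1, -0.2]
width: 0.004
gripper_force: 0.0
clock: 14.35
position: [0.5471, -0.0594, 0.3008]
ee_rot: [3.125, -0.307, 0.001]
force: [0.1, -0.1, -0.6]
width: 0.005
gripper_force: 0.0
local [-0.0514 -0.05  ]
wrist start_top 0.7 [ 88. 272.] [ 0.6349 -0.0871  0.058 ]
wrist shutter_tab 0.59 [174. 194.] [ 0.5813 -0.0101  0.037 ]
[ 0.0401 -0.0598]
```

View pics/w8c.png

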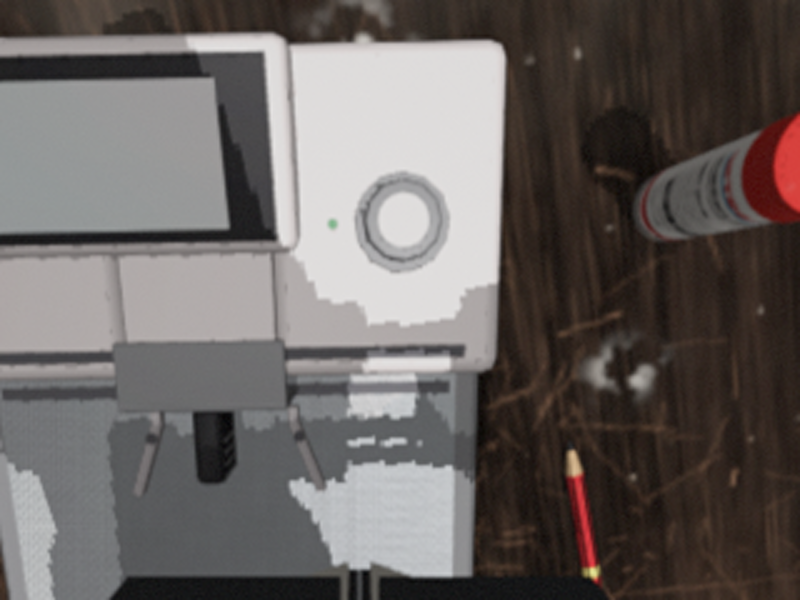

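```bash
python3 -m inch '0.045 0.006 0 0 0; 0.091 0.013 0 0 0; 0.091 0.013 0.03 0 0; 0.091 0.013 0.055 0 0; 0.091 0.013 0.055 0 0' && python3 -m inch '0 0 0.004 0 0; 0 0 0.007 0 0; 0 0 0.009 0 0; 0 0 0.011 0 0; 0 0 0.011 0 0'
python3 - <<'E'
from h import *
print("local",loc(arm.observe()["position"]))
E
```

```text
clock: 15.05
position: [0.6334, -0.0864, 0.2411]
ee_rot: [-3.127, 0.299, 0.012]
force: [-1.3, 0.9, -0.3]
width: 0.004
gripper_force: 0.0
clock: 15.55
position: [0.635, -0.0877, 0.2351]
ee_rot: [-3.127, 0.301, -0.002]
force: [0.3, 1.1, 2.4]
width: 0.002
gripper_force: 1.1
local [ 0.0403 -0.0611]
```

```bash
python3 -m inch '0 0 0.002 0 0; 0 0 0.003 0 0' && python3 -m inch '0 0 0.002 0 0; 0 0 0.002 0 0' && python3 -m inch '0 0 0.002 0 0; 0 0 0.002 0 0'
```

```text
clock: 15.75
position: [0.6351, -0.0877, 0.2321]
ee_rot: [-3.127, 0.302, -0.002]
force: [-2.5, 0.8, 15.0]
width: 0.001
gripper_force: 7.5
clock: 15.95
position: [0.635, -0.0876, 0.2319]
ee_rot: [3.127, -0.302, 0.003]
force: [-5.9, 0.4, 23.2]
width: 0.006
gripper_force: 11.3
clock: 16.15
position: [0.6351, -0.0876, 0.2315]
ee_rot: [3.127, -0.302, 0.004]
force: [-12.5, 0.6, 36.8]
width: 0.007
gripper_force: 18.8
```

```bash
python3 -m inch '0 0 -0.015 0 0; 0 0 -0.05 0 0; -0.03 0 -0.08 0 0; -0.07 0 -0.09 0 0; -0.11 -0.02 -0.09 0 0' && python3 -m inch '0 0 0 0 0; 0 0 0 0 0;0 0 0 0 0'
python3 - <<'E'
from h import *
a=snap("wrist","w9")
cv2.imwrite("pics/w9c.png",cv2.resize(a[0:240,110:430,::-1],(800,600),interpolation=cv2.INTER_CUBIC))
find("wrist",["start_top","shutter_tab","cartridge_rear"])
E
```

```text
clock: 16.65
position: [0.5296, -0.0494, 0.3189]
ee_rot: [3.125, -0.308, 0.005]
force: [0.9, 0.8, -0.8]
width: 0.003
gripper_force: 0.0
clock: 16.95
position: [0.5313, -0.0477, 0.3175]
ee_rot: [3.127, -0.302, 0.001]
force: [0.5, 0.2, -0.1]
width: 0.006
gripper_force: 0.0
wrist start_top 0.74 [ 64. 283.] [ 0.6358 -0.0916  0.058 ]
wrist shutter_tab 0.59 [150. 208.] [ 0.5812 -0.0154  0.037 ]
```

View pics/w9c.png

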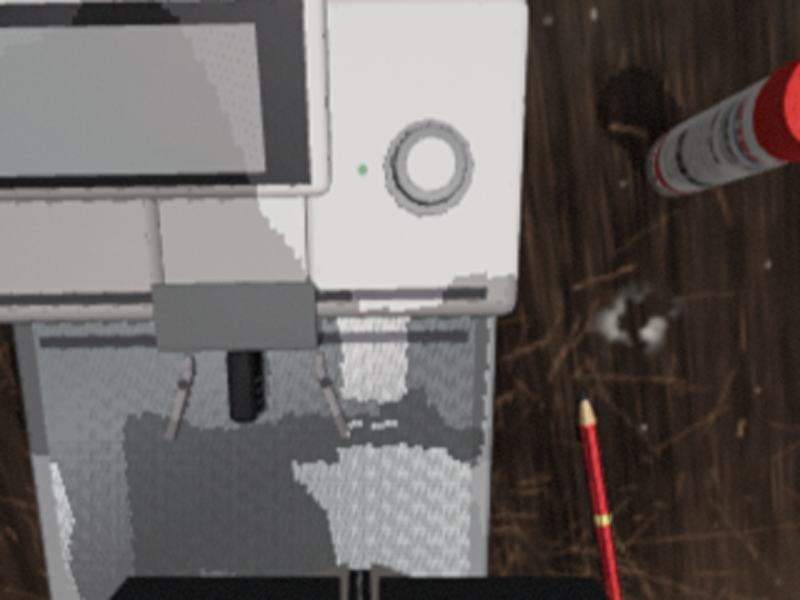

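The shutter (crop 235,315) is centred across the mouth, with its tab between the rails. The button (430,168) is up, and the jar and pencil are undisturbed.

```bash
python3 -c "
from cell import arm
print(arm.sign_off())"
```

```text
the job is handed in; nothing more can be done
None
```

I pushed the cartridge home against the stop, slid the shutter shut, and pressed and released the start button. I handed the job in at about 17 s; sign-off returned no verdict, but the last picture shows the shutter across the mouth and the button up.

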